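# Load the gravity roller lane and close it up

### The arm

A 6-joint arm with a two-finger parallel gripper is mounted at the origin on a cart in front of the work surface, level with it; the furniture and walls round the work are solid. World frame = base frame: x ahead of the robot, y to its left, z up, the work surface at z = 0. Lengths are in m, angles in rad, forces in N, time in s.
With the tool pointing down it reaches from about 0.35 to 0.725 m from the base axis. Payload 6 kg.
Tool frame: the origin (TCP) lies at the very end of the fingers, on their centre line; the grasp point (between the pads) lies arm.hold_point_z behind it (arm.hold_point_z is the distance from the TCP to the grasp point, in m); z points along the fingers, y is the line along which they close (so a half turn about z gives the same grasp; the last joint's range is limited). The gripper opens to 85 mm and grips with 20 to 120 N. Pads are 22 mm wide; open, the fingers measure 114 mm over their backs; the gripper's body (76 mm by 85 mm) begins 54 mm behind the grasp point. The pads swing forward as they close: fully open they stand 13 mm farther back than shut.
Start: joints at [-0.769, 0.04, 0.085, 0, -1.615, -0.334], TCP at [0.271, -0.536, 0.231] pointing down, gripper open.
Joint ranges: [-2.56, 2.56], [-1.29, 2.01], [-1.08, 1.49], [-3.29, 1.98], [-2.81, -0.18], [-2.99, 2.99]. Speed limits (rad/s): [2.57, 2.57, 3.01, 3.14, 3.14, 3.14].

### API

Orientations are given as a rotation vector (axis times angle).
In Python, from cell import arm, capture, camera_params, regions_of gives the robot as it stands.
- The arm moves only by the tool move_arm, never from a script. Its argument "increments" is a list of rows, each a list of 7 numbers: the shift along the tool's x, y, z in cm, then the turn, a rotation vector about the tool's x, y, z in degrees, then the opening, from 0 (shut) to 1 (fully open). A call has 1 to 12 rows; each row is the pose to reach, as a shift and turn from the pose commanded when the call began, along the tool's axes at that moment; what a row does not reach only later rows make up. A row lasts 1/10 s, in which the tool goes at most 50 mm and 8.59 degrees, less where a joint would pass 70% of its speed; a pose out of reach is approached as far as the arm can. A call with a gripper value outside its range is refused whole. The fingers move at their own pace and stop on an object; the grip force is fixed at half the most. Time passes only in rows, so rows that repeat a pose let the fingers close. It gives the time, the measured TCP pose, the force, the opening and the grip force at its end, in the units of the state.
- arm.get_obs(): the state, without advancing time (a new reading comes with each control period).
- capture(name): name is "scene" or "side" or "wrist"; returns the picture (384x512x3 uint8, red, green, blue); there is no depth.
- camera_params(name): a dict with "vertical_fov" (degrees; the focal length in pixels is half the picture's height over the tangent of half this angle, whatever the lens; pixels are square), "cx", "cy" (the principal point, pixels), "dist" ([k1, k2, p1, p2, k3] as OpenCV has them; the pictures are not rectified), "origin" and "rotation" of the camera in the world. Camera axes: x right, y down, z forward; pixel columns grow to the right and rows downward; lengths in m; the calibration is good to about 2 mm. A picture is of the moment at which its call begins: read the wrist's pose just before it. camera_params takes no time and is no camera call; for the wrist camera it gives the pose at the moment of the call.
- arm.hand_in(): hands the job in; it is judged then, once.
Trained networks look in the newest picture that a camera, given by its name, has taken for a name from the list of things; names that differ only in an ending like _2 or _b are one class to them, and where a whole thing is asked for, a point or a joint stands for the part that bears it (a point fixed in the world has none). Each returns a list of dicts, best first, with "confidence" (0 to 1); they miss things now and then, are a little off and sometimes report something else, mostly with a low value. They report only what shows in the picture. A call takes as long as a camera call. They do not tell look-alikes from the thing itself.
- regions_of(name, camera): "region" (384x512 bool, what is visible of it) and "pixel" ([row, column] in pixels, amid what is visible of it).
The state is a dict: "time": time; "joint_pos": joint angles; "qd": joint speeds; "tau": joint torques, N m; "tool_pos": TCP position; "tool_rot": TCP orientation; "wrist_force": force on the tool from outside, world axes, zero at the start; "ft_torque": the same for the moment, N m; "gripper_width": finger opening in m; "grasp_force": force on a finger pad.
Only numpy, scipy, OpenCV 4.12 (cv2) and the standard library are available. Lean on these libraries where they do the work, as an engineer would, in place of code of your own. Each camera call takes 0.05 s, during which the arm holds its last target. There are 200 camera calls.

### The job

Get the gravity roller lane ready: first take the wood batten that lies across the lane off it and leave it in the blue tray, then slide the red paddle carriage all the way up to its stop at the high end. Now load every carton standing on the bench onto the rollers below the paddle, upright and lengthwise in the lane, letting each run down so that they queue against the orange stop and each other; finally slide the carriage down until the paddle touches the last carton, and let go. Leave the roll of black tape and the tape measure where they lie.

Things in the scene. Friction and masses are not known exactly. Their poses are not given: they have to be found in the camera images.
- lane: gravity roller lane fixed on the bench, 475 mm long along own y, rising 0.105 rad (6 deg) to +y; origin on the bench under its middle, own z vertical. Free-turning grey rollers (9 mm radius, 24 mm apart, to 429 mm from the stop); a carton set on them rolls down by itself. Guide lips 10 mm above the rollers, 62 mm apart inside, 76 outside. Steel rail low along the +x side, 62 mm from the middle
- lane_stop (a point): point on the roller plane (tops of the rollers), middle of the lane, at the face of the orange end stop (low end, 35 mm high). A yellow wire guard covers the lane from 9 to 123 mm up from here (wires 77 to 83 mm above the rollers, 83 mm wide outside), so nothing can be set down under it
- lane_load (a point): point on the roller plane, middle of the lane, 365 mm up the slope from lane_stop: with the carriage parked, a carton centred here has 27 mm free to the paddle, and 27 mm to the last of four queued cartons
- carriage (a joint): slide of the carriage along the lane's slope, m: 0 = parked at its stop at the high end (paddle's low face 430 mm from the orange stop), grows as it goes down the lane, at most 0.255; starts part way down. Stiff: about 2.5 N of friction, stays where left
- carriage_grip (a point): gripping point on the carriage's black upright post (18 mm across the lane x 16 mm along it, from 54 to 114 mm above the roller plane, square to the slope): on its axis, 95 mm above the plane, over the middle of the lane, 8 mm up the slope from the paddle's low face. Below, a dark crossbar goes to the rail at the +x side
- paddle_face (a point): centre of the low face of the red paddle (56 mm wide, from 4 to 46 mm above the rollers, 8 mm thick, a 14 mm deep crossbar on top), 25 mm above the roller plane; it faces the orange stop
- offcut: light wood batten, 45 (own x) x 110 (own y) x 28 mm thick, 0.07 kg; origin at the centre of its underside. At the start it lies crosswise over the lane as a chock, on the two guide lips (10 mm above the rollers), 415 mm up from the stop, on the high side of the paddle, which it keeps from going up
- tray: open blue plastic tray fixed on the bench, 150 (own x) x 170 (own y) x 28 mm high, walls and floor about 4 mm; origin at the centre of its underside
- carton1: closed parts carton, brown cardboard with a yellow tape strip lengthwise over the top; 75 long (own x) x 50 wide (own y) x 60 high mm, 0.2 kg; origin at the centre of its underside, z up. Stands upright on the bench between robot and lane, or past the lane's low end, at the start. May be absent.
- carton2: closed parts carton, white with a blue tape strip lengthwise over the top; 75 long (own x) x 50 wide (own y) x 60 high mm, 0.2 kg; origin at the centre of its underside, z up. Stands upright on the bench between robot and lane, or past the lane's low end, at the start. May be absent.
- carton3: closed parts carton, brown cardboard with a yellow tape strip lengthwise over the top; 75 long (own x) x 50 wide (own y) x 60 high mm, 0.2 kg; origin at the centre of its underside, z up. Stands upright on the bench between robot and lane, or past the lane's low end, at the start. May be absent.
- carton4: closed parts carton, white with a blue tape strip lengthwise over the top; 75 long (own x) x 50 wide (own y) x 60 high mm, 0.2 kg; origin at the centre of its underside, z up. Stands upright on the bench between robot and lane, or past the lane's low end, at the start. May be absent.
- carton5: closed parts carton, brown cardboard with a yellow tape strip lengthwise over the top; 75 long (own x) x 50 wide (own y) x 60 high mm, 0.2 kg; origin at the centre of its underside, z up. Stands upright on the bench between robot and lane, or past the lane's low end, at the start. May be absent.
- electrical_tape: small roll of black tape lying on the bench at the right, 53 x 51 x 19 mm, to be left alone; origin under its centre
- tape_measure: yellow tape measure on the bench past the high end of the lane, 39 x 90 x 66 mm, to be left alone; origin under its centre
Not all that is in view belongs to the job. What is shaped like the carton3 but green is not meant.

How it is judged:
On the way, in this order (a step that is already met when the one before it is completed fails the run):
1. the wood batten lies released in the blue tray (x of offcut in the frame of tray between -0.06 and 0.06 m and y of offcut in the frame of tray between -0.07 and 0.07 m and height (world z) of offcut below 0.05 m and linear speed of offcut below 0.03 m/s and contact force between offcut and the fingers below 0.1 N), for 0.2 s.
2. the carriage is slid up to its stop at the high end (within 6 mm) (value of joint carriage below 0.006 m), for 0.2 s.
3. every carton stands upright on the rollers, at rest, queued against the orange stop and one another (x of carton1 in the frame of lane between -0.012 and 0.012 m and y of carton1 in the frame of lane_stop between 0.02 and 0.41 m and z of carton1 in the frame of lane_stop between -0.004 and 0.05 m and angle between each of carton1, carton2, carton3, carton4, carton5's own z axis and vertical below 0.2 rad and angle between the x axis of each of carton1, carton2, carton3, carton4, carton5 and the y axis of lane, either way round below 0.28 rad and linear speed of each of carton1, carton2, carton3, carton4, carton5 below 0.03 m/s and contact force between each of carton1, carton2, carton3, carton4, carton5 and the fingers below 0.1 N and (y of carton1 in the frame of lane_stop below 0.049 m or distance between carton1 and carton2 below 0.088 m or distance between carton1 and carton3 below 0.088 m or distance between carton1 and carton4 below 0.088 m or distance between carton1 and carton5 below 0.088 m) and x of carton2 in the frame of lane between -0.012 and 0.012 m and y of carton2 in the frame of lane_stop between 0.02 and 0.41 m and z of carton2 in the frame of lane_stop between -0.004 and 0.05 m and (y of carton2 in the frame of lane_stop below 0.049 m or distance between carton2 and carton1 below 0.088 m or distance between carton2 and carton3 below 0.088 m or distance between carton2 and carton4 below 0.088 m or distance between carton2 and carton5 below 0.088 m) and x of carton3 in the frame of lane between -0.012 and 0.012 m and y of carton3 in the frame of lane_stop between 0.02 and 0.41 m and z of carton3 in the frame of lane_stop between -0.004 and 0.05 m and (y of carton3 in the frame of lane_stop below 0.049 m or distance between carton3 and carton1 below 0.088 m or distance between carton3 and carton2 below 0.088 m or distance between carton3 and carton4 below 0.088 m or distance between carton3 and carton5 below 0.088 m) and x of carton4 in the frame of lane between -0.012 and 0.012 m and y of carton4 in the frame of lane_stop between 0.02 and 0.41 m and z of carton4 in the frame of lane_stop between -0.004 and 0.05 m and (y of carton4 in the frame of lane_stop below 0.049 m or distance between carton4 and carton1 below 0.088 m or distance between carton4 and carton2 below 0.088 m or distance between carton4 and carton3 below 0.088 m or distance between carton4 and carton5 below 0.088 m) and x of carton5 in the frame of lane between -0.012 and 0.012 m and y of carton5 in the frame of lane_stop between 0.02 and 0.41 m and z of carton5 in the frame of lane_stop between -0.004 and 0.05 m and (y of carton5 in the frame of lane_stop below 0.049 m or distance between carton5 and carton1 below 0.088 m or distance between carton5 and carton2 below 0.088 m or distance between carton5 and carton3 below 0.088 m or distance between carton5 and carton4 below 0.088 m) and y of any of carton1, carton2, carton3, carton4, carton5 in the frame of lane_stop below 0.049 m), for 0.3 s.
At the end, for the whole second after the job is handed in: Batten in the tray; every carton upright on the rollers between the guides, lengthwise (within 0.28 rad), at rest, the first within 11 mm of the orange stop, each other within 13 mm of a neighbour; paddle within 10 mm of the last carton; all released (all of step 1 and all of step 3 and (distance between paddle_face and carton1 below 0.054 m or distance between paddle_face and carton2 below 0.054 m or distance between paddle_face and carton3 below 0.054 m or distance between paddle_face and carton4 below 0.054 m or distance between paddle_face and carton5 below 0.054 m) and velocity of joint carriage below 0.01 m/s); the robot touches nothing.
It fails at once if the roll of tape or the tape measure is pushed more than 5 cm (distance of any of electrical_tape, tape_measure from where it was at the start of the episode above 0.05 m).
It fails at once if a carton or the batten falls off the bench (height (world z) of any of carton1, carton2, carton3, carton4, carton5, offcut below -0.1 m).
Of carton1, carton2, carton3, carton4, carton5 only 3 to 5 are there at a start; the rules pass over those that are not, and their reading is None.
At some moment in a run one of carton1, carton2, carton3, carton4, carton5 may be knocked a few centimetres aside while the robot is not near it.
Once in a run the grip may slacken for a moment while it holds something.
It also fails if it takes over 210 s, if anything falls off the work surface, if the arm or the gripper's body presses on something with over 40 N, if the wrist force passes 120 N, or if a joint passes its speed limit or range.

## Working session

There is one attempt and no reset: what is moved stays moved. The work goes in short steps, Python scripts to look and compute and a tool call to move; the robot and the scene stay as the last step left them, time stands still between calls to the robot, and variables do not carry over. Pictures are saved under pics/ and viewed, at most 14 in all, crops included, and the job is handed in when it is done.

Besides the shell and the picture viewer there is one more tool, called by a JSON object that holds its "fn" and its "kwargs", one argument or row to a line. move_arm: Moves the arm, as the interface text tells. Its arguments: {"type":"object","properties":{"increments":{"type":"array","items":{"type":"array","items":{"type":"number"}}}},"required":["increments"]}

```bash
ls; mkdir -p pics; cat > shot.py <<'E'
import cv2,sys
from cell import capture
def shot(cam,f):
    im=capture(cam); cv2.imwrite(f,cv2.cvtColor(im,cv2.COLOR_RGB2BGR)); return im
E
python3 - <<'E'
from shot import *
import cv2,numpy as np
from cell import *
a=shot('scene','pics/s0.png'); b=shot('side','pics/d0.png')
for c in('scene','side','wrist'):print(c,camera_params(c))
print(arm.hold_point_z, arm.get_obs())
E
```

```text
pics
scene {'vertical_fov': 51.25427565014238, 'cx': 256.70843232425426, 'cy': 191.81714102151568, 'dist': array([-0.13305413,  0.        ,  0.        ,  0.        ,  0.        ]), 'origin': array([-0.20332732, -0.71438953,  1.05511841]), 'rotation': array([-2.17940573,  0.95908824, -0.40693937])}
side {'vertical_fov': 48.07254278609717, 'cx': 257.4795078675205, 'cy': 194.7902586480539, 'dist': array([0.04828432, 0.        , 0.        , 0.        , 0.        ]), 'origin': array([-0.25915428, -1.12833904,  0.97793513]), 'rotation': array([-2.04174962,  0.69590483, -0.36645132])}
wrist {'vertical_fov': 69.38657278616552, 'cx': 255.37572076375238, 'cy': 188.93870816984412, 'dist': array([-0.02054412,  0.        ,  0.        ,  0.        ,  0.        ]), 'origin': array([ 0.20916075, -0.56676143,  0.37275791]), 'rotation': array([1.55974024, 2.53713586, 0.35390121])}
0.0187 {'time': 0.1, 'joint_pos': array([-7.69302123e-01,  4.07629417e-02,  8.39099108e-02, -3.78379608e-04,
       -1.61549078e+00, -3.33700231e-01]), 'qd': array([-5.93668065e-05, -1.99791790e-03,  1.15380769e-03, -1.45164867e-03,
        2.38469388e-04,  2.81626321e-04]), 'tau': array([-4.86295976e-03, -3.69346547e+01,  3.48285484e+01,  6.95149049e+00,
       -4.46702004e-03,  3.64109417e-05]), 'tool_pos': array([ 0.27047834, -0.53525169,  0.23037782]), 'tool_rot': array([ 7.28033623e-01, -3.05554276e+00, -2.36846248e-03]), 'wrist_force': array([ 0.00550482, -0.02850218,  0.09342731]), 'ft_torque': array([-0.0141764 ,  0.012414  , -0.03731516]), 'grasp_force': 0.0, 'gripper_width': 0.08555323245516615}
```

View pics/s0.png

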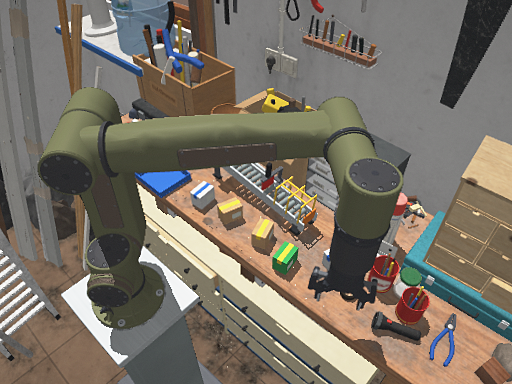

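View pics/d0.png

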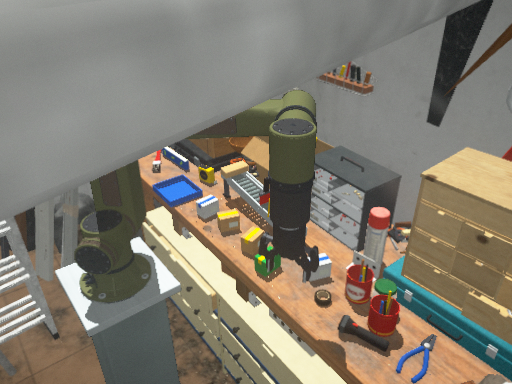

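Scene: lane at about (270,190); cartons white (202,195), brown (230,210), brown (263,233); green look-alike (286,257). Side: another white carton (318,265) past the low end, tape roll (322,297), blue tray (178,190).

```bash
cat > lib.py <<'E'
import numpy as np,cv2
from scipy.spatial.transform import Rotation as R
from cell import *
H,W=384,512
def cam(n):
    p=camera_params(n); f=H/2/np.tan(np.radians(p['vertical_fov'])/2)
    K=np.array([[f,0,p['cx']],[0,f,p['cy']],[0,0,1.]])
    return K,np.array(p['dist']),np.array(p['origin']),R.from_rotvec(p['rotation']).as_matrix()
def bp(c,rc,z):  # rc: Nx2 row,col -> world at height z
    K,d,o,Rm=c; rc=np.atleast_2d(np.asarray(rc,float))
    u=cv2.undistortPoints(rc[:,::-1].reshape(-1,1,2).copy(),K,d).reshape(-1,2)
    r=np.c_[u,np.ones(len(u))]@Rm.T
    return o+r*((z-o[2])/r[:,2])[:,None]
def pr(c,P):
    K,d,o,Rm=c; P=np.atleast_2d(P).astype(float)
    q=(P-o)@Rm
    return cv2.projectPoints(q.reshape(-1,1,3),np.zeros(3),np.zeros(3),K,d)[0].reshape(-1,2)[:,::-1]
def tcp():
    o=arm.get_obs(); return o['tool_pos'],R.from_rotvec(o['tool_rot']).as_matrix()
def inc(target,yaw_axis=None,T=None):
    """shift in tool axes [cm] to world target"""
    p,Rm=tcp() if T is None else T
    return np.round(Rm.T@(np.asarray(target)-p)*100,2)
E
python3 - <<'E'
from lib import *
for c in('side','scene'):
    capture(c); C=cam(c)
    for n,z in(('carton1',.06),('carton2',.06),('tray',.01),('electrical_tape',.01),('offcut',.08),('tape_measure',.04)):
        for d in regions_of(n,c)[:6]: print(c,n,round(d['confidence'],2),np.round(d['pixel']),np.round(bp(C,d['pixel'],z)[0],3),d['region'].sum())
p,Rm=tcp();print(Rm.round(3))
E
```

```text
side carton1 0.92 [207. 207.] [0.406 0.087 0.06 ] 432
side carton1 0.9 [271. 322.] [ 0.5   -0.443  0.06 ] 364
side carton1 0.73 [239. 250.] [ 0.418 -0.174  0.06 ] 449
side carton1 0.7 [265. 266.] [ 0.381 -0.314  0.06 ] 313
side carton1 0.63 [218. 225.] [ 0.42  -0.018  0.06 ] 390
side carton2 0.92 [207. 207.] [0.406 0.087 0.06 ] 432
side carton2 0.9 [271. 322.] [ 0.5   -0.443  0.06 ] 364
side carton2 0.73 [239. 250.] [ 0.418 -0.174  0.06 ] 449
side carton2 0.7 [265. 266.] [ 0.381 -0.314  0.06 ] 313
side carton2 0.63 [218. 225.] [ 0.42  -0.018  0.06 ] 390
side tray 0.68 [190. 178.] [0.414 0.342 0.01 ] 975
side electrical_tape 0.52 [298. 322.] [ 0.456 -0.491  0.01 ] 222
side offcut 0.66 [168. 234.] [0.645 0.249 0.08 ] 329
side tape_measure 0.83 [174. 207.] [0.562 0.338 0.04 ] 254
scene carton1 0.94 [231. 262.] [ 0.428 -0.161  0.06 ] 511
scene carton1 0.62 [255. 287.] [ 0.407 -0.284  0.06 ] 634
scene carton1 0.59 [210. 230.] [ 0.424 -0.022  0.06 ] 525
scene carton1 0.58 [194. 203.] [0.413 0.103 0.06 ] 509
scene carton1 0.44 [261. 328.] [ 0.475 -0.392  0.06 ] 81
scene carton2 0.94 [231. 262.] [ 0.428 -0.161  0.06 ] 511
scene carton2 0.62 [255. 287.] [ 0.407 -0.284  0.06 ] 634
scene carton2 0.59 [210. 230.] [ 0.424 -0.022  0.06 ] 525
scene carton2 0.58 [194. 203.] [0.413 0.103 0.06 ] 509
scene carton2 0.44 [261. 328.] [ 0.475 -0.392  0.06 ] 81
scene tray 0.65 [179. 161.] [0.391 0.331 0.01 ] 890
scene electrical_tape 0.58 [293. 347.] [ 0.451 -0.489  0.01 ] 64
[[-0.893 -0.451 -0.   ]
 [-0.451  0.893  0.   ]
 [ 0.     0.    -1.   ]]
```

{"fn": "move_arm", "kwargs": {
  "increments": [
    [0,0,-10,0,0,0,1],
    [0,0,-13,0,0,0,1],
    [-40,34,-13,0,0,27,1],
    [-40,34,-13,0,0,27,1],
    [-40,34,-13,0,0,27,1],
    [-40,34,-13,0,0,27,1],
    [-40,34,-13,0,0,27,1],
    [-40,34,-13,0,0,27,1],
    [-40,34,-13,0,0,27,1],
    [-40,34,-13,0,0,27,1],
    [-40,34,-13,0,0,27,1],
    [-40,34,-13,0,0,27,1]
  ]
}}

```text
time: 2.0
tool_pos: [0.4592, -0.0861, 0.3597]
tool_rot: [0.005, 3.14, 0.001]
wrist_force: [0.5, 0.0, 0.2]
gripper_width: 0.0854
grasp_force: 0.0
```

{"fn": "move_arm", "kwargs": {
  "increments": [
    [0,0,0,0,0,0,1],
    [0,0,0,0,0,0,1],
    [0,0,0,0,0,0,1],
    [0,0,0,0,0,0,1]
  ]
}}

```text
time: 2.4
tool_pos: [0.4587, -0.0892, 0.3593]
tool_rot: [0.008, 3.141, -0.0]
wrist_force: [-0.4, -0.2, 0.2]
gripper_width: 0.0856
grasp_force: 0.0
```

```bash
python3 - <<'E'
from lib import *
from shot import shot
p,Rm=tcp();print(p,Rm.round(3))
C=cam('wrist'); print(C[2],C[3].round(3))
shot('wrist','pics/w1.png')
for n,z in(('carton1',.06),('tray',.01),('offcut',.08),('tape_measure',.04),('lane',.05),('carriage',.1),('paddle_face',.08)):
    for d in regions_of(n,'wrist')[:6]: print(n,round(d['confidence'],2),np.round(d['pixel']),np.round(bp(C,d['pixel'],z)[0],3),d['region'].sum())
E
```

```text
[ 0.45867454 -0.08922035  0.3593395 ] [[-1.     0.005  0.   ]
 [ 0.005  1.    -0.   ]
 [-0.    -0.    -1.   ]]
[ 0.38973495 -0.0890374   0.50168546] [[ 0.004  0.962  0.273]
 [ 1.    -0.004 -0.001]
 [ 0.001  0.273 -0.962]]
carton1 0.96 [143. 310.] [ 0.44  -0.002  0.06 ] 1660
carton1 0.91 [127. 145.] [ 0.413 -0.261  0.06 ] 2075
carton1 0.88 [193.  82.] [ 0.521 -0.38   0.06 ] 2179
carton1 0.85 [136. 387.] [0.429 0.118 0.06 ] 2210
carton1 0.72 [144. 217.] [ 0.441 -0.149  0.06 ] 1689
carton1 0.41 [119. 481.] [0.403 0.264 0.06 ] 5448
tray 0.94 [120. 485.] [0.405 0.312 0.01 ] 5530
offcut 0.62 [246. 432.] [0.611 0.209 0.08 ] 2709
offcut 0.48 [121. 481.] [0.405 0.249 0.08 ] 5496
offcut 0.42 [230. 279.] [ 0.58 -0.05  0.08] 13064
tape_measure 0.88 [206. 492.] [0.554 0.334 0.04 ] 1267
lane 0.83 [231. 278.] [ 0.595 -0.049  0.05 ] 13420
carriage 0.67 [254. 283.] [ 0.614 -0.046  0.1  ] 807
carriage 0.37 [233. 280.] [ 0.576 -0.051  0.1  ] 13702
paddle_face 0.88 [258. 282.] [ 0.632 -0.044  0.08 ] 843
paddle_face 0.36 [191.  83.] [ 0.511 -0.365  0.08 ] 2111
```

View pics/w1.png

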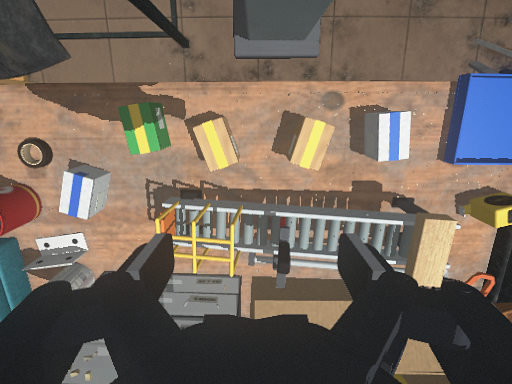

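Wrist view: cartons brown (215,142), brown (312,143), white (387,136), white (83,190); green look-alike (145,128) not meant; lane from stop (168,220) to (455,240) with carriage post (283,257), batten (430,248), tray (485,118). Four cartons to load.

{"fn": "move_arm", "kwargs": {
  "increments": [
    [-5,4,0,0,0,0,1],
    [-10,6,0,0,0,0,1],
    [-10,8,0,0,0,0,1],
    [-10,8,0,0,0,0,1],
    [-10,8,0,0,0,0,1],
    [-10,8,0,0,0,0,1]
  ]
}}

```text
time: 3.4
tool_pos: [0.559, -0.009, 0.3596]
tool_rot: [0.006, 3.141, -0.0]
wrist_force: [-0.5, -0.3, 0.6]
gripper_width: 0.0858
grasp_force: 0.0
```

```bash
python3 - <<'E'
from lib import *
from shot import shot
import pickle
p,Rm=tcp();print(p,Rm.round(3))
C=cam('wrist'); 
im=shot('wrist','pics/w2.png')
cv2.imwrite('pics/w2c.png',cv2.resize(cv2.cvtColor(im[90:290],cv2.COLOR_RGB2BGR),(800,312)))
cv2.imwrite('pics/w2d.png',cv2.resize(cv2.cvtColor(im[110:290,80:320],cv2.COLOR_RGB2BGR),None,fx=3.3,fy=3.3,interpolation=cv2.INTER_CUBIC)[:600,:800])
pickle.dump((C,im),open('w2.pkl','wb'))
for n,z in(('carton1',.06),('tray',.01),('offcut',.08),('tape_measure',.04),('lane',.05),('carriage',.1),('paddle_face',.08)):
    for d in regions_of(n,'wrist')[:6]: print(n,round(d['confidence'],2),np.round(d['pixel']),np.round(bp(C,d['pixel'],z)[0],3),d['region'].sum())
E
```

```text
[ 0.55903586 -0.00895661  0.35964427] [[-1.     0.004  0.001]
 [ 0.004  1.    -0.   ]
 [-0.001 -0.    -1.   ]]
carton1 0.94 [133.  25.] [ 0.522 -0.375  0.06 ] 2729
carton1 0.81 [ 76. 262.] [0.44  0.001 0.06 ] 1915
carton1 0.7 [63. 87.] [ 0.42  -0.258  0.06 ] 2908
carton1 0.59 [ 68. 348.] [0.43  0.128 0.06 ] 2239
carton1 0.58 [ 78. 165.] [ 0.442 -0.144  0.06 ] 2216
tray 0.72 [ 54. 461.] [0.4  0.33 0.01] 10003
offcut 0.88 [186. 384.] [0.605 0.195 0.08 ] 3091
tape_measure 0.57 [153. 470.] [0.558 0.354 0.04 ] 1829
tape_measure 0.31 [186. 387.] [0.616 0.219 0.04 ] 2958
lane 0.76 [178. 229.] [ 0.6   -0.053  0.05 ] 15289
carriage 0.77 [195. 230.] [ 0.614 -0.047  0.1  ] 1226
paddle_face 0.88 [197. 230.] [ 0.624 -0.05   0.08 ] 1224
```

View pics/w2.png

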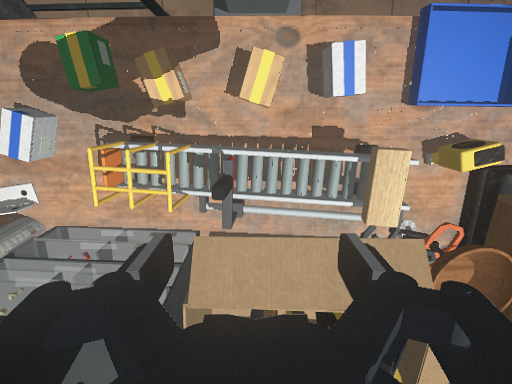

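Lane clearly visible: guard corners around (90,148)-(172,210), lips along rows 150–200, batten (388,187), carriage (226,190). I'll enlarge to pick features.

```bash
python3 - <<'E'
import cv2,pickle
C,im=pickle.load(open('w2.pkl','rb'))
b=cv2.cvtColor(im,cv2.COLOR_RGB2BGR)
c=cv2.resize(b[135:235,80:270],None,fx=4.2,fy=4.2,interpolation=cv2.INTER_CUBIC)
d=cv2.resize(b[135:235,230:420],None,fx=4.2,fy=4.2,interpolation=cv2.INTER_CUBIC)
import numpy as np
o=np.vstack([c,d])[:,:798]
o=cv2.resize(o,(570,600)) if 0 else cv2.resize(o,None,fx=.71,fy=.71)
print(o.shape)
cv2.imwrite('pics/w2e.png',o)
E
```

```text
(596, 567, 3)
```

View pics/w2e.png

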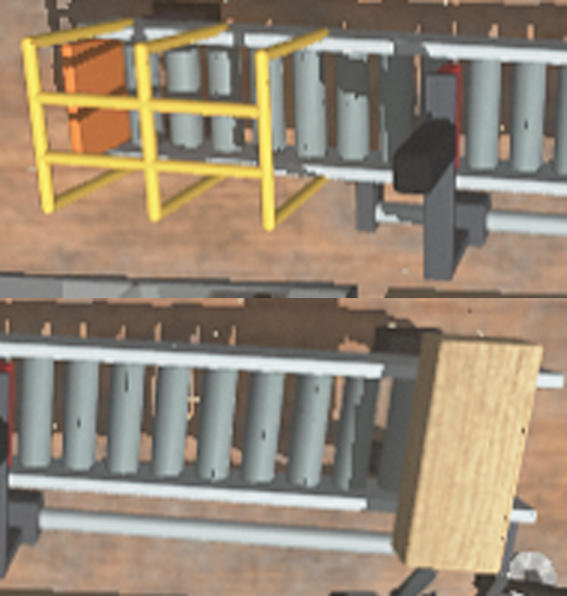

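Crop: guard hoop corners, both lips and the batten are clear; picking them to fit the lane pose.

```bash
cat > fit.py <<'E'
from lib import *
import pickle
from scipy.optimize import least_squares
C,im=pickle.load(open('w2.pkl','rb'))
t=lambda x,y:(y/2.982+135-.35,x/2.982+80-.35)
b=lambda x,y:((y-298)/2.982+135-.35,x/2.982+230-.35)
hp=[(t(30,43),-.0385,.012),(t(47,210),.0385,.012),(t(143,47),-.0385,.066),(t(155,217),.0385,.066),(t(263,53),-.0385,.120),(t(268,227),.0385,.120)]
lp=[(t(430,50),-.0345),(t(540,59),-.0345),(b(200,358),-.0345),(b(560,381),-.0345),(t(480,183),.0345),(b(100,487),.0345),(b(300,502),.0345),(b(530,516),.0345)]
def lane2w(q,P): # P: x across, s along slope, h above roller plane
    x0,y0,z0,yaw=q; c,s=np.cos(.105),np.sin(.105)
    P=np.atleast_2d(P).astype(float); l=np.c_[P[:,0],P[:,1]*c-P[:,2]*s,P[:,1]*s+P[:,2]*c]
    return R.from_euler('z',yaw).apply(l)+[x0,y0,z0]
def res(v):
    q=v[:4];s=v[4:]
    P=[[a[1],a[2],.080] for a in hp]+[[a[1],si,.010] for a,si in zip(lp,s)]
    return (pr(C,lane2w(q,P))-np.array([a[0] for a in hp+lp])).ravel()
if __name__=='__main__':
    r=least_squares(res,[.59,-.22,.04,0]+[.2,.25,.3,.4,.2,.25,.3,.4])
    J=r.jac;cov=np.linalg.inv(J.T@J)
    print(r.x.round(4),np.sqrt(np.diag(cov))[:4].round(4)*.7,r.fun.round(1))
    pickle.dump(r.x[:4],open('lane.pkl','wb'))
    q=r.x[:4]
    # batten top corners, post top in image -> lane coords
    for p in [(440,337),(542,346),(510,572),(408,567)]:
        zz=lane2w(q,[0,.415,.038])[0][2]; print('bat',bp(C,[b(*p)],zz).round(3))
    print('load',lane2w(q,[0,.365,0]),'batc',lane2w(q,[0,.415,.038]))
E
python3 fit.py
```

```text
[ 0.576  -0.2331  0.0586 -0.0432  0.1778  0.2334  0.2861  0.4564  0.2049
  0.2402  0.3422  0.4551] [0.00063 0.00105 0.00217 0.00189] [-0.1 -0.9 -0.7  0.1  0.7 -0.1 -0.2  0.6  0.9 -0.3 -0.6  0.7 -0.1  0.
 -1.1  0.1  0.6 -0.  -0.1  0.   0.5 -0.   0.1 -0.  -0.3  0.   0.4 -0. ]
bat [[0.537 0.151 0.14 ]]
bat [[0.541 0.196 0.14 ]]
bat [[0.649 0.197 0.14 ]]
bat [[0.646 0.148 0.14 ]]
load [[0.59162553 0.12951723 0.09687142]] batc [[0.59360007 0.17521655 0.13990249]]
```

Lane fit: stop at (0.576,-0.233,0.059), yaw −2.5°; batten centre (0.593,0.174), top z 0.14. Go grip the batten, tool tilted 6° to the slope.

{"fn": "move_arm", "kwargs": {
  "increments": [
    [-3.4,5,0,-3,0,0,1],
    [-3.4,10,0,-6,0,0,1],
    [-3.4,15,0,-6,0,0,1],
    [-3.4,18.4,3,-6,0,0,1],
    [-3.4,18.4,8,-6,0,0,1],
    [-3.4,18.4,12,-6,0,0,1],
    [-3.4,18.4,15,-6,0,0,1],
    [-3.4,18.4,18,-6,0,0,1],
    [-3.4,18.4,18,-6,0,0,1]
  ]
}}

```text
time: 4.7
tool_pos: [0.5917, 0.1749, 0.1736]
tool_rot: [-0.006, -3.129, -0.16]
wrist_force: [0.5, -0.8, -1.9]
gripper_width: 0.0854
grasp_force: 0.0
```

```bash
python3 - <<'E'
from lib import *
import pickle
from fit import *
w=cam('wrist'); q=pickle.load(open('lane.pkl','rb'))
p,Rm=tcp();print(p,Rm.round(3), inc([.593,.176,.113]))
# tray from w1 and w2
from scipy.spatial.transform import Rotation
T1=(np.array([.38973495,-.0890374,.50168546]),)
for px in [(3,430),(103,418)]: print('w2 tray rim',bp(C,[px],.028).round(3))
E
```

```text
[0.59168915 0.17489783 0.17364262] [[-1.     0.004 -0.008]
 [ 0.003  0.995  0.102]
 [ 0.008  0.102 -0.995]] [-0.18 -0.51  6.04]
w2 tray rim [[0.332 0.256 0.028]]
w2 tray rim [[0.478 0.259 0.028]]
```

{"fn": "move_arm", "kwargs": {
  "increments": [
    [-0.2,-0.5,3,0,0,0,1],
    [-0.2,-0.5,5,0,0,0,1],
    [-0.2,-0.5,6,0,0,0,1],
    [-0.2,-0.5,6,0,0,0,1],
    [-0.2,-0.5,6,0,0,0,0.3],
    [-0.2,-0.5,6,0,0,0,0.2],
    [-0.2,-0.5,6,0,0,0,0.2],
    [-0.2,-0.5,6,0,0,0,0.2],
    [-0.2,-0.5,6,0,0,0,0.2],
    [-0.2,-0.5,6,0,0,0,0.2]
  ]
}}

```text
time: 5.7
tool_pos: [0.5967, 0.1769, 0.1209]
tool_rot: [0.005, 3.134, 0.166]
wrist_force: [-0.5, 0.1, 5.2]
gripper_width: 0.0435
grasp_force: 62.3
```

{"fn": "move_arm", "kwargs": {
  "increments": [
    [0,0,-3,0,0,0,0.2],
    [0,0,-7,0,0,0,0.2],
    [0,0,-10,3,0,0,0.2],
    [4,4,-10,6,0,0,0.2],
    [8,7,-10,6,0,0,0.2],
    [12,10,-10,6,0,0,0.2],
    [16,14,-10,6,0,0,0.2],
    [19,16,-10,6,0,0,0.2],
    [19,16,-10,6,0,0,0.2],
    [19,16,-10,6,0,0,0.2]
  ]
}}

```text
time: 6.7
tool_pos: [0.4055, 0.3268, 0.2352]
tool_rot: [-0.001, -3.142, -0.001]
wrist_force: [0.7, 0.2, -0.5]
gripper_width: 0.0436
grasp_force: 61.6
```

{"fn": "move_arm", "kwargs": {
  "increments": [
    [0,1.3,5,0,0,0,0.2],
    [0,1.3,10,0,0,0,0.2],
    [0,1.3,15,0,0,0,0.2],
    [0,1.3,18,0,0,0,0.2],
    [0,1.3,20,0,0,0,0.2],
    [0,1.3,21.5,0,0,0,0.2],
    [0,1.3,21.5,0,0,0,0.2]
  ]
}}

```text
time: 7.4
tool_pos: [0.4068, 0.3376, 0.0184]
tool_rot: [-0.008, -3.14, 0.004]
wrist_force: [-0.4, -0.2, -0.9]
gripper_width: 0.0433
grasp_force: 62.0
```

{"fn": "move_arm", "kwargs": {
  "increments": [
    [0,0,0,0,0,0,0.7],
    [0,0,0,0,0,0,0.7],
    [0,0,0,0,0,0,0.7],
    [0,0,0,0,0,0,0.7],
    [0,0,-5,0,0,0,0.7],
    [0,0,-10,0,0,0,0.7],
    [0,0,-15,0,0,0,0.7],
    [0,0,-20,0,0,0,0.7],
    [-4,-4,-24,0,0,0,1],
    [-5,-8,-26,0,0,0,1],
    [-5,-12,-28,0,0,0,1],
    [-5,-15,-28,0,0,0,1]
  ]
}}

```text
time: 8.6
tool_pos: [0.4569, 0.1871, 0.3038]
tool_rot: [0.007, 3.137, 0.004]
wrist_force: [0.2, -0.4, 0.6]
gripper_width: 0.0855
grasp_force: 0.0
```

```bash
python3 - <<'E'
from lib import *
from shot import shot
import pickle
p,Rm=tcp();print(p,Rm.round(3))
C=cam('wrist'); im=shot('wrist','pics/w3.png'); pickle.dump((C,im),open('w3.pkl','wb'))
for n,z in(('offcut',.03),('tray',.02),('carriage_grip',.15),('carton1',.06)):
    for d in regions_of(n,'wrist')[:6]: print(n,round(d['confidence'],2),np.round(d['pixel']),np.round(bp(C,d['pixel'],z)[0],3),d['region'].sum())
E
```

```text
[0.45690779 0.18710228 0.30384311] [[-1.     0.004  0.005]
 [ 0.004  1.     0.003]
 [-0.005  0.003 -1.   ]]
offcut 0.93 [118. 357.] [0.4   0.336 0.03 ] 2740
tray 0.71 [120. 374.] [0.402 0.367 0.02 ] 9530
carriage_grip 0.85 [263.  82.] [ 0.565 -0.024  0.15 ] 1554
carton1 0.8 [142. 218.] [0.43  0.136 0.06 ] 2055
carton1 0.62 [150.  29.] [ 0.44  -0.131  0.06 ] 3125
carton1 0.59 [135. 111.] [ 0.42  -0.011  0.06 ] 2921
```

View pics/w3.png

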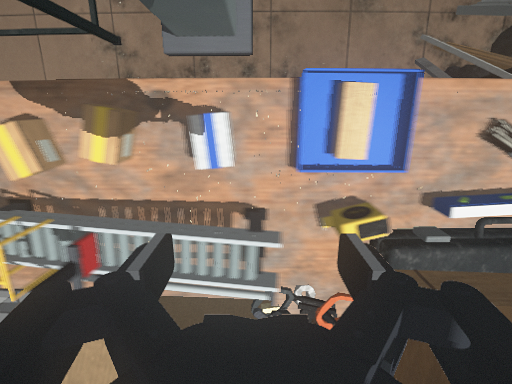

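Batten lies in the tray at (355,120). Now find the carriage slide by projecting the post model into the earlier picture.

```bash
python3 - <<'E'
from fit import *
q=pickle.load(open('lane.pkl','rb'))
for s in (.15,.17,.18,.19,.2,.21,.22):
    P=pr(C,lane2w(q,[[0,s+.008,.114],[0,s+.008,.054],[-.028,s,.025]]))
    # to crop px
    print(s,[(round((c-80+.35)*2.982),round((r-135+.35)*2.982)) for r,c in P], lane2w(q,[0,s+.008,.095])[0].round(3))
E
```

```text
0.15 [(324, 170), (367, 134), (368, 64)] [ 0.582 -0.086  0.17 ]
0.17 [(373, 174), (410, 137), (408, 66)] [ 0.583 -0.066  0.172]
0.18 [(398, 175), (431, 139), (428, 67)] [ 0.584 -0.056  0.173]
0.19 [(423, 177), (452, 140), (448, 69)] [ 0.584 -0.046  0.174]
0.2 [(449, 179), (474, 141), (468, 70)] [ 0.584 -0.036  0.175]
0.21 [(474, 181), (495, 143), (489, 71)] [ 0.585 -0.026  0.176]
0.22 [(499, 183), (517, 144), (509, 72)] [ 0.585 -0.017  0.177]
```

{"fn": "move_arm", "kwargs": {
  "increments": [
    [-3,-4,0,0,0,0,1],
    [-6,-8,0,-3,0,2.5,1],
    [-9,-12,0,-6,0,2.5,1],
    [-12.7,-15.5,2,-6,0,2.5,1],
    [-12.7,-19.5,5,-6,0,2.5,1],
    [-12.7,-23.5,8,-6,0,2.5,1],
    [-12.7,-23.5,8,-6,0,2.5,1],
    [-12.7,-23.5,8,-6,0,2.5,1]
  ]
}}

```text
time: 9.65
tool_pos: [0.5819, -0.0466, 0.2181]
tool_rot: [-0.075, -3.133, -0.163]
wrist_force: [0.5, -0.1, 1.4]
gripper_width: 0.0853
grasp_force: 0.0
```

```bash
python3 - <<'E'
from fit import *
from shot import shot
q=pickle.load(open('lane.pkl','rb'))
p,Rm=tcp();print(p,Rm.round(3)); t=lane2w(q,[0,.194,.078])[0]; print(t,inc(t))
shot('wrist','pics/w4.png'); C=cam('wrist')
print(pr(C,lane2w(q,[[0,.194,.114],[0,.194,.054]])))
E
```

```text
[ 0.5819011  -0.04664967  0.21806349] [[-0.999  0.048 -0.001]
 [ 0.048  0.993  0.104]
 [ 0.006  0.104 -0.995]]
[ 0.58393177 -0.04854982  0.15651981] [-0.25 -0.82  6.1 ]
[[222.38404814 241.43936705]
 [195.60379353 244.80390285]]
```

View pics/w4.png

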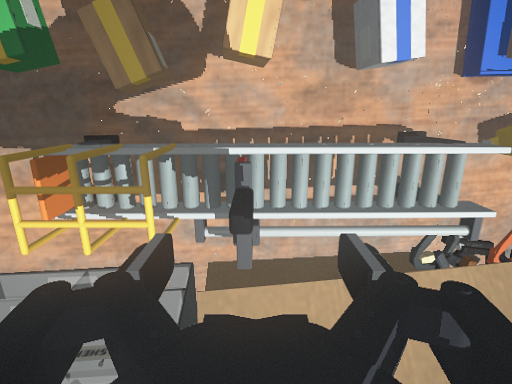

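Post top seen at (241,218), as predicted. Descend and grip.

{"fn": "move_arm", "kwargs": {
  "increments": [
    [-0.2,-0.8,3,0,0,0,1],
    [-0.2,-0.8,6,0,0,0,1],
    [-0.2,-0.8,6,0,0,0,1],
    [-0.2,-0.8,6,0,0,0,0],
    [-0.2,-0.8,6,0,0,0,0],
    [-0.2,-0.8,6,0,0,0,0],
    [-0.2,-0.8,6,0,0,0,0],
    [-0.2,-0.8,6,0,0,0,0],
    [-0.2,-0.8,6,0,0,0,0],
    [-0.2,-0.8,6,0,0,0,0]
  ]
}}

```text
time: 10.7
tool_pos: [0.5843, -0.0487, 0.1607]
tool_rot: [0.074, 3.135, 0.164]
wrist_force: [-1.8, -0.7, 5.6]
gripper_width: 0.0148
grasp_force: 60.1
```

{"fn": "move_arm", "kwargs": {
  "increments": [
    [0,2,0,0,0,0,0],
    [0,5,0,0,0,0,0],
    [0,8,0,0,0,0,0],
    [0,11,0,0,0,0,0],
    [0,14,0,0,0,0,0],
    [0,17,0,0,0,0,0],
    [0,20,0,0,0,0,0],
    [0,22,0,0,0,0,0],
    [0,23.5,0,0,0,0,0],
    [0,24,0,0,0,0,0],
    [0,24,0,0,0,0,0]
  ]
}}

```text
time: 11.8
tool_pos: [0.595, 0.1911, 0.186]
tool_rot: [0.072, 3.136, 0.166]
wrist_force: [-4.7, 1.2, 7.3]
gripper_width: 0.0152
grasp_force: 60.5
```

```bash
python3 - <<'E'
from fit import *
q=pickle.load(open('lane.pkl','rb'))
o=arm.get_obs();print(o['tool_pos'],o['wrist_force']);p=o['tool_pos']
print(inc(lane2w(q,[0,.438,.080])[0]))
E
```

```text
[0.5949751  0.19106542 0.18602544] [-4.70963727  1.20717881  7.2540988 ]
[0.07 0.24 0.22]
```

{"fn": "move_arm", "kwargs": {
  "increments": [
    [0,0.3,0,0,0,0,0],
    [0,0.5,0,0,0,0,0],
    [0,0.5,0,0,0,0,0]
  ]
}}

```text
time: 12.1
tool_pos: [0.5949, 0.1915, 0.186]
tool_rot: [-0.077, -3.135, -0.155]
wrist_force: [-4.6, -11.9, 6.1]
gripper_width: 0.015
grasp_force: 60.5
```

{"fn": "move_arm", "kwargs": {
  "increments": [
    [0,0.3,0,0,0,0,0],
    [0,0.3,0,0,0,0,0],
    [0,0.3,0,0,0,0,0]
  ]
}}

```text
time: 12.4
tool_pos: [0.5949, 0.1916, 0.1861]
tool_rot: [-0.08, -3.134, -0.149]
wrist_force: [-6.0, -21.0, 4.7]
gripper_width: 0.0149
grasp_force: 60.8
```

Carriage is hard against its stop (force builds, no motion). Release, lift, and measure the cartons.

{"fn": "move_arm", "kwargs": {
  "increments": [
    [0,0,0,0,0,0,0.8],
    [0,0,0,0,0,0,0.8],
    [0,0,0,0,0,0,0.8],
    [0,0,0,0,0,0,0.8],
    [0,0,-5,0,0,0,0.8],
    [0,0,-10,0,0,0,0.8],
    [0,-4,-14,3,0,0,0.8],
    [3,-9,-16,6,0,-2.5,0.8],
    [5,-14,-18,6,0,-2.5,1],
    [7,-19,-18,6,0,-2.5,1],
    [9,-23,-18,6,0,-2.5,1],
    [9,-23,-18,6,0,-2.5,1]
  ]
}}

```text
time: 13.6
tool_pos: [0.4929, -0.0473, 0.342]
tool_rot: [0.007, 3.139, 0.001]
wrist_force: [-0.7, 0.5, -0.3]
gripper_width: 0.0856
grasp_force: 0.0
```

```bash
cat > boxes.py <<'E'
from lib import *
from scipy.optimize import minimize
L,Wd,Ht=.075,.05,.06
def mask(C,v,z=0):
    x,y,a=v; c=np.array([[i*L/2,j*Wd/2,k] for i in(-1,1) for j in(-1,1) for k in(0,Ht)])
    P=R.from_euler('z',a).apply(c)+[x,y,z]
    uv=pr(C,P)[:,::-1]; m=np.zeros((H*4,W*4),np.uint8)
    cv2.fillConvexPoly(m,cv2.convexHull(np.round(uv*4+1.5).astype(np.int32)),1)
    return m.astype(bool)
def fitbox(C,reg,px):
    rg=cv2.resize(reg.astype(np.uint8),(W*4,H*4),interpolation=cv2.INTER_NEAREST).astype(bool)
    x,y,_=bp(C,px,.04)[0]; best=None
    def cost(v):
        m=mask(C,v); return 1-(m&rg).sum()/max(1,(m|rg).sum())
    for a in np.radians(np.arange(0,180,22.5)):
        r=minimize(cost,[x,y,a],method='Nelder-Mead',options=dict(initial_simplex=[[x,y,a],[x+.01,y,a],[x,y+.01,a],[x,y,a+.2]],xatol=2e-4,fatol=1e-4,maxiter=150))
        if best is None or r.fun<best.fun: best=r
    return best.x,1-best.fun
def survey(save=None):
    C=cam('wrist'); im=capture('wrist'); out=[]
    if save: cv2.imwrite(save,cv2.cvtColor(im,cv2.COLOR_RGB2BGR))
    for d in regions_of('carton1','wrist'):
        if d['confidence']<.3: continue
        v,iou=fitbox(C,d['region'],d['pixel']); a=(np.degrees(v[2])+90)%180-90
        col=im[d['region']].mean(0).round()
        print(round(d['confidence'],2),np.round(d['pixel']),'xy',v[:2].round(4),'yaw',round(a,1),'iou',round(iou,3),col)
E
python3 - <<'E'
from boxes import *
print(tcp()[0]); survey('pics/w5.png')
E
```

```text
[ 0.49288987 -0.04733559  0.34195355]
0.98 [112. 370.] xy [0.4297 0.1292] yaw 6.2 iou 0.951 [175. 185. 203.]
0.8 [172.  47.] xy [ 0.525  -0.3936] yaw -19.4 iou 0.968 [163. 170. 184.]
0.77 [106. 271.] xy [ 0.4202 -0.0237] yaw -13.8 iou 0.961 [230. 203. 130.]
0.66 [107. 113.] xy [ 0.4165 -0.2708] yaw 8.4 iou 0.969 [78. 93. 59.]
0.62 [123. 188.] xy [ 0.4434 -0.1527] yaw 19.3 iou 0.941 [175. 150. 101.]
```

Survey: white (370,112), white (47,172), brown (271,106), brown (188,123) are the cartons; green (113,107) is the look-alike. Confirm in one enlarged crop before reaching.

```bash
python3 - <<'E'
import cv2
b=cv2.imread('pics/w5.png')[60:230,0:440]; cv2.imwrite('pics/w5c.png',cv2.resize(b,None,fx=1.8,fy=1.8))
from cell import arm; print(arm.get_obs()['joint_pos'].round(3))
E
```

```text
[ 0.313 -0.198  0.064  0.    -1.83  -1.89 ]
```

View pics/w5c.png

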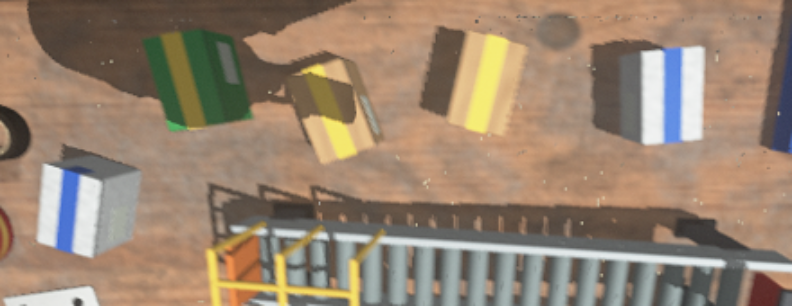

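{"fn": "move_arm", "kwargs": {
  "increments": [
    [2,5,0,0,0,-3,1],
    [4,10,1,0,0,-6.2,1],
    [6.3,14,4,0,0,-6.2,1],
    [6.3,17.65,8,0,0,-6.2,1],
    [6.3,17.65,13,0,0,-6.2,1],
    [6.3,17.65,18,0,0,-6.2,1],
    [6.3,17.65,20,0,0,-6.2,1],
    [6.3,17.65,20,0,0,-6.2,1]
  ]
}}

```text
time: 14.5
tool_pos: [0.4295, 0.1316, 0.1355]
tool_rot: [0.166, -3.129, 0.006]
wrist_force: [1.0, 0.2, -1.4]
gripper_width: 0.0857
grasp_force: 0.0
```

Crop: whites at left (85,205) and right (665,95) and browns at (335,110),(475,80); green (200,80) is the look-alike with a green body, left alone. Continue the descent on the right white one.

{"fn": "move_arm", "kwargs": {
  "increments": [
    [0,-0.2,4,0,0,0,1],
    [0,-0.2,8,0,0,0,1],
    [0,-0.2,10.5,0,0,0,1],
    [0,-0.2,10.5,0,0,0,1],
    [0,-0.2,10.5,0,0,0,0.3],
    [0,-0.2,10.5,0,0,0,0.3],
    [0,-0.2,10.5,0,0,0,0.3],
    [0,-0.2,10.5,0,0,0,0.3],
    [0,-0.2,10.5,0,0,0,0.3],
    [0,-0.2,10.5,0,0,0,0.3]
  ]
}}

```text
time: 15.5
tool_pos: [0.4338, 0.1306, 0.0386]
tool_rot: [-0.165, 3.133, 0.003]
wrist_force: [-0.9, 0.6, 6.4]
gripper_width: 0.0487
grasp_force: 64.9
```

```bash
cat > plan.py <<'E'
from fit import *
q=np.array(pickle.load(open('lane.pkl','rb'))); q[1]-=.001
def lane_pose(s,h,close='x'):
    y=lane2w(q,[[0,0,0],[0,1,0],[1,0,0],[0,0,1]]); ly,lx,lz=y[1]-y[0],y[2]-y[0],y[3]-y[0]
    Rm=np.c_[-ly,-lx,-lz] if close=='x' else np.c_[-lx,ly,-lz]  # tool x,y,z
    if np.linalg.det(Rm)<0: Rm[:,1]*=-1
    return lane2w(q,[0,s,h])[0],Rm
def bench_pose(x,y,z,yaw):  # carton yaw deg; tool y on carton y, nearest tool x to 180
    a=np.radians(yaw); Rm=np.c_[[-np.cos(a),-np.sin(a),0],[-np.sin(a),np.cos(a),0],[0,0,-1]]
    return np.array([x,y,z]),Rm
def go(t,Rt):
    p,Rm=tcp(); print('tcp',p.round(4),'J6',arm.get_obs()['joint_pos'][5].round(2))
    print('shift',(Rm.T@(t-p)*100).round(2),'turn',np.degrees(R.from_matrix(Rm.T@Rt).as_rotvec()).round(1))
E
python3 - <<'E'
from plan import *
go(*lane_pose(.365,.12)); go(*lane_pose(.365,.039))
E
```

```text
tcp [0.4338 0.1306 0.0386] J6 -2.21
shift [-15.56  -3.08 -17.7 ] turn [ -4.4  -4.7 -81.4]
tcp [0.4338 0.1306 0.0386] J6 -2.21
shift [-15.65  -2.25  -9.64] turn [ -4.4  -4.7 -81.4]
```

{"fn": "move_arm", "kwargs": {
  "increments": [
    [0,0,-4,0,0,0,0.3],
    [0,0,-9,0,0,0,0.3],
    [0,0,-14,0,0,-8,0.3],
    [0,0,-18,-0.5,-0.5,-16,0.3],
    [-2,0,-19,-1,-1,-24,0.3],
    [-4,0,-19,-2,-2,-32,0.3],
    [-6,-1,-19,-2,-2,-40,0.3],
    [-9,-1,-19,-3,-3,-48,0.3],
    [-12,-2,-19,-4,-4,-56,0.3],
    [-15,-3,-19,-4,-4,-64,0.3],
    [-15.5,-3,-19,-4,-4.5,-72,0.3],
    [-15.5,-3,-19,-4.4,-4.7,-80,0.3]
  ]
}}

```text
time: 16.7
tool_pos: [0.5902, 0.1157, 0.2247]
tool_rot: [-2.1, 2.238, 0.116]
wrist_force: [-0.3, 0.0, -1.7]
gripper_width: 0.0486
grasp_force: 63.9
```

```bash
python3 - <<'E'
from plan import *
from shot import shot
print(arm.get_obs()['grasp_force'],arm.get_obs()['gripper_width'])
go(*lane_pose(.365,.042))
shot('wrist','pics/w6.png')
E
```

```text
63.88948202133179 0.048584122486287316
tcp [0.5902 0.1157 0.2247] J6 -0.54
shift [ 0.04 -0.13  8.65] turn [ 0.3 -0.1 -1.2]
```

View pics/w6.png

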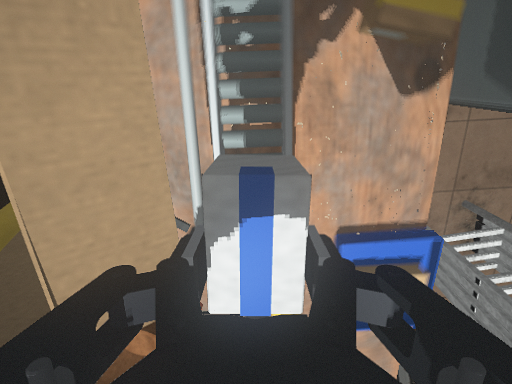

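Carton held straight over the rollers (centre col ~257, lane col ~250). Lower and release.

{"fn": "move_arm", "kwargs": {
  "increments": [
    [0,-0.1,3,0,0,-1.2,0.3],
    [0,-0.1,6,0,0,-1.2,0.3],
    [0,-0.1,8,0,0,-1.2,0.3],
    [0,-0.1,8.5,0,0,-1.2,0.3],
    [0,-0.1,8.6,0,0,-1.2,0.3]
  ]
}}

```text
time: 17.25
tool_pos: [0.5905, 0.1249, 0.1402]
tool_rot: [-2.116, 2.221, 0.113]
wrist_force: [-0.2, -0.8, -1.5]
gripper_width: 0.0489
grasp_force: 63.8
```

{"fn": "move_arm", "kwargs": {
  "increments": [
    [0,0,0,0,0,0,0.8],
    [0,0,0,0,0,0,0.8],
    [0,0,0,0,0,0,0.8],
    [0,0,0,0,0,0,0.8],
    [0,0,-5,0,0,0,0.8],
    [0,0,-10,0,0,0,0.8],
    [0,0,-15,0,0,0,1],
    [0,0,-15,0,0,0,1],
    [0,0,-15,0,0,0,1]
  ]
}}

```text
time: 18.15
tool_pos: [0.5909, 0.1094, 0.2915]
tool_rot: [-2.114, 2.217, 0.111]
wrist_force: [0.1, 0.9, -1.2]
gripper_width: 0.0853
grasp_force: 0.0
```

```bash
python3 - <<'E'
from plan import *
from shot import shot
shot('wrist','pics/w7.png')
shot('scene','pics/s7.png')
for c in('wrist','scene'):
  for d in regions_of('carton1',c): print(c,round(d['confidence'],2),np.round(d['pixel']),bp(cam(c),d['pixel'],.11).round(3))
E
```

```text
wrist 0.67 [ 28. 390.] [[ 0.449 -0.015  0.11 ]]
wrist 0.58 [104. 258.] [[0.584 0.051 0.11 ]]
scene 0.92 [217. 230.] [[ 0.372 -0.075  0.11 ]]
scene 0.86 [166. 246.] [[0.586 0.055 0.11 ]]
scene 0.72 [258. 340.] [[ 0.473 -0.427  0.11 ]]
scene 0.58 [233. 260.] [[ 0.387 -0.193  0.11 ]]
scene 0.57 [259. 286.] [[ 0.365 -0.311  0.11 ]]
```

View pics/w7.png

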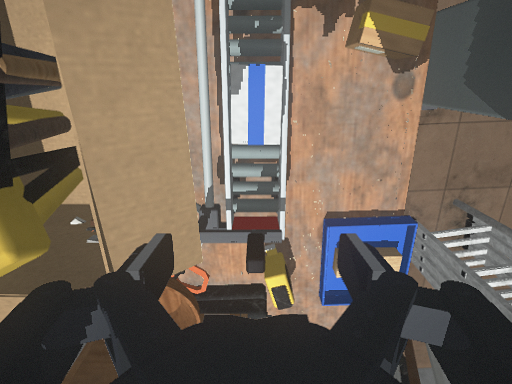

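White carton is upright, aligned, rolling down (258,104). Back to the survey pose.

```bash
python3 - <<'E'
from plan import *
go(*bench_pose(.49,-.05,.33,0))
E
```

```text
tcp [0.59   0.1094 0.2876] J6 -0.52
shift [15.88  9.26 -5.84] turn [ 4.7  4.4 87.2]
```

{"fn": "move_arm", "kwargs": {
  "increments": [
    [0,0,-3,0.5,0.5,8.5,1],
    [3,2,-5.8,1,1,17,1],
    [6,4,-5.8,1.5,1.5,25,1],
    [9,6,-5.8,2,2,33,1],
    [12,8,-5.8,2.5,2.5,41,1],
    [16,9,-5.8,3,3,49,1],
    [16,9,-5.8,3,3,57,1],
    [16,9,-5.8,4,4,65,1],
    [16,9,-5.8,4,4,73,1],
    [16,9,-5.8,4.5,4.5,80,1],
    [16,9,-5.8,4.7,4.4,87,1],
    [16,9,-5.8,4.7,4.4,87,1]
  ]
}}

```text
time: 19.55
tool_pos: [0.4927, -0.0512, 0.3296]
tool_rot: [-0.004, 3.141, 0.002]
wrist_force: [-0.6, -0.1, -0.6]
gripper_width: 0.0857
grasp_force: 0.0
```

```bash
python3 - <<'E'
from boxes import *
from plan import *
survey('pics/w8.png'); go(*bench_pose(.4202,-.0237,.03,-13.8))
E
```

```text
0.93 [174.  43.] xy [ 0.5252 -0.3921] yaw -17.5 iou 0.96 [162. 170. 185.]
0.92 [102. 110.] xy [ 0.4163 -0.2704] yaw 8.7 iou 0.969 [74. 92. 57.]
0.74 [120. 186.] xy [ 0.442  -0.1535] yaw 19.7 iou 0.966 [174. 149. 100.]
0.73 [105. 277.] xy [ 0.4204 -0.0233] yaw -13.7 iou 0.949 [231. 204. 132.]
0.63 [228. 242.] xy [ 0.6124 -0.0768] yaw 85.5 iou 0.696 [160. 170. 189.]
tcp [ 0.4927 -0.0513  0.3301] J6 -1.87
shift [ 7.28  2.77 30.  ] turn [ 0.1  0.1 14.2]
```

{"fn": "move_arm", "kwargs": {
  "increments": [
    [4,2,5,0,0,7,1],
    [7.3,2.8,10,0,0,14,1],
    [7.3,2.8,15,0,0,14,1],
    [7.3,2.8,20,0,0,14,1],
    [7.3,2.8,24,0,0,14,1],
    [7.3,2.8,27,0,0,14,1],
    [7.3,2.8,30,0,0,14,1],
    [7.3,2.8,30,0,0,14,1]
  ]
}}

```text
time: 20.45
tool_pos: [0.4173, -0.0239, 0.0261]
tool_rot: [-0.374, -3.114, 0.001]
wrist_force: [-0.2, -0.1, 0.1]
gripper_width: 0.0853
grasp_force: 0.0
```

{"fn": "move_arm", "kwargs": {
  "increments": [
    [0,0,0,0,0,0,0.3],
    [0,0,0,0,0,0,0.3],
    [0,0,0,0,0,0,0.3],
    [0,0,0,0,0,0,0.3],
    [0,0,0,0,0,0,0.3],
    [0,0,0,0,0,0,0.3]
  ]
}}

```text
time: 21.05
tool_pos: [0.4222, -0.0227, 0.0333]
tool_rot: [0.376, 3.112, 0.005]
wrist_force: [-0.6, 1.1, 6.2]
gripper_width: 0.0492
grasp_force: 64.7
```

```bash
python3 - <<'E'
from plan import *
go(*lane_pose(.36,.12))
capture('scene')
for d in regions_of('carton1','scene'): print(round(d['confidence'],2),np.round(d['pixel']),bp(cam('scene'),d['pixel'],.1).round(3))
E
```

```text
tcp [ 0.4222 -0.0227  0.0333] J6 -2.24
shift [-13.31  17.07 -18.09] turn [  -5.5   -3.9 -101.2]
0.83 [256. 286.] [[ 0.381 -0.302  0.1  ]]
0.71 [258. 338.] [[ 0.476 -0.419  0.1  ]]
0.64 [207. 302.] [[ 0.57  -0.213  0.1  ]]
0.58 [233. 263.] [[ 0.4   -0.191  0.1  ]]
0.55 [221. 226.] [[ 0.356 -0.072  0.1  ]]
```

First white carton reached the stop. Carry the brown one.

{"fn": "move_arm", "kwargs": {
  "increments": [
    [0,0,-4,0,0,0,0.3],
    [0,0,-9,0,0,0,0.3],
    [0,0,-14,0,0,-8,0.3],
    [0,0,-18,-0.5,-0.5,-16,0.3],
    [-2,3,-20,-1,-1,-24,0.3],
    [-4,6,-20,-1,-1,-32,0.3],
    [-6,9,-20,-2,-1,-40,0.3],
    [-8,12,-20,-2,-1.5,-48,0.3],
    [-10,15,-20,-3,-2,-56,0.3],
    [-13,17,-20,-3,-2,-64,0.3],
    [-13,17,-20,-4,-3,-72,0.3],
    [-13,17,-20,-4.5,-3,-80,0.3]
  ]
}}

```text
time: 22.35
tool_pos: [0.5872, 0.1112, 0.2296]
tool_rot: [-1.693, 2.577, 0.104]
wrist_force: [-0.6, -0.5, -2.3]
gripper_width: 0.0493
grasp_force: 63.6
```

```bash
python3 - <<'E'
from plan import *
go(*lane_pose(.36,.12))
E
```

```text
tcp [0.5872 0.1112 0.2296] J6 -0.89
shift [-0.01 -0.38  1.39] turn [ -0.6  -0.9 -20.9]
```

{"fn": "move_arm", "kwargs": {
  "increments": [
    [0,-0.4,1.4,-0.6,-0.9,-8,0.3],
    [0,-0.4,1.4,-0.6,-0.9,-16,0.3],
    [0,-0.4,1.4,-0.6,-0.9,-21,0.3],
    [0,-0.4,4,-0.6,-0.9,-21,0.3],
    [0,-0.4,4,-0.6,-0.9,-21,0.3]
  ]
}}

```text
time: 22.85
tool_pos: [0.5895, 0.1128, 0.1877]
tool_rot: [-2.116, 2.219, 0.115]
wrist_force: [-0.6, -0.2, -3.8]
gripper_width: 0.0489
grasp_force: 63.4
```

```bash
python3 - <<'E'
from plan import *
go(*lane_pose(.36,.036)); print(arm.get_obs()['gripper_width'])
E
```

```text
tcp [0.5895 0.1128 0.1877] J6 -0.51
shift [-0.12 -0.17  5.6 ] turn [ 0.2 -0.  -0.3]
0.048936783855984184
```

{"fn": "move_arm", "kwargs": {
  "increments": [
    [-0.1,-0.2,3,0,0,0,0.3],
    [-0.1,-0.2,5,0,0,0,0.3],
    [-0.1,-0.2,5.6,0,0,0,0.3],
    [-0.1,-0.2,5.6,0,0,0,0.3],
    [-0.1,-0.2,5.6,0,0,0,0.8],
    [-0.1,-0.2,5.6,0,0,0,0.8],
    [-0.1,-0.2,5.6,0,0,0,0.8],
    [-0.1,-0.2,5.6,0,0,0,0.8],
    [-0.1,-0.2,1,0,0,0,0.8],
    [0,0,-4,0,0,0,0.8],
    [0,0,-9,0,0,0,1],
    [0,0,-10,0,0,0,1]
  ]
}}

```text
time: 24.05
tool_pos: [0.5918, 0.101, 0.2993]
tool_rot: [-2.106, 2.209, 0.099]
wrist_force: [-0.9, 0.7, 0.7]
gripper_width: 0.0853
grasp_force: 0.0
```

```bash
python3 - <<'E'
from plan import *
capture('wrist')
for d in regions_of('carton1','wrist'): print(round(d['confidence'],2),np.round(d['pixel']),bp(cam('wrist'),d['pixel'],.13).round(3))
go(*bench_pose(.442,-.1535,.20,19.7))
E
```

```text
0.69 [115. 257.] [[0.589 0.055 0.13 ]]
tcp [0.5911 0.1019 0.2944] J6 -0.51
shift [27.08 13.74  6.45] turn [ 3.2  5.7 67.5]
```

{"fn": "move_arm", "kwargs": {
  "increments": [
    [4,2,0,0,0.5,8,1],
    [8,4,0,0.5,1,16,1],
    [12,6,0,1,2,24,1],
    [16,8,0,1,2.5,32,1],
    [20,10,1,2,3,40,1],
    [24,12,3,2,4,48,1],
    [27,13.7,6,2.5,5,56,1],
    [27,13.7,6.4,3,5.7,64,1],
    [27,13.7,6.4,3.2,5.7,67.5,1],
    [27,13.7,6.4,3.2,5.7,67.5,1],
    [27,13.7,6.4,3.2,5.7,67.5,1]
  ]
}}

```text
time: 25.25
tool_pos: [0.441, -0.1527, 0.1976]
tool_rot: [0.54, -3.087, -0.0]
wrist_force: [0.4, -0.4, -1.0]
gripper_width: 0.0853
grasp_force: 0.0
```

```bash
python3 - <<'E'
from boxes import *
from plan import *
survey('pics/w9.png'); go(*bench_pose(.442,-.1535,.03,19.7))
E
```

```text
0.97 [168.  31.] xy [ 0.5257 -0.3938] yaw -19.6 iou 0.979 [159. 169. 186.]
0.95 [115. 157.] xy [ 0.416  -0.2711] yaw 8.1 iou 0.967 [ 98. 128.  75.]
0.82 [173. 255.] xy [ 0.4413 -0.1532] yaw 18.6 iou 0.983 [228. 206. 135.]
0.62 [312. 293.] xy [ 0.5948 -0.0334] yaw 51.8 iou 0.128 [96. 81. 65.]
0.61 [289. 185.] xy [ 0.6015 -0.1854] yaw -3.3 iou 0.58 [123. 129. 134.]
tcp [ 0.4412 -0.1527  0.1981] J6 -1.33
shift [-0.15 -0.12 16.81] turn [ 0.1 -0.4  0.1]
```

{"fn": "move_arm", "kwargs": {
  "increments": [
    [0,-0.1,5,0,0,1,1],
    [0,-0.1,10,0,0,1,1],
    [0,-0.1,14,0,0,1,1],
    [0,-0.1,16.8,0,0,1,1],
    [0,-0.1,16.8,0,0,1,1],
    [0,-0.1,16.8,0,0,1,0.3],
    [0,-0.1,16.8,0,0,1,0.3],
    [0,-0.1,16.8,0,0,1,0.3],
    [0,-0.1,16.8,0,0,1,0.3],
    [0,-0.1,16.8,0,0,1,0.3],
    [0,-0.1,16.8,0,0,1,0.3]
  ]
}}

```text
time: 26.45
tool_pos: [0.4423, -0.154, 0.033]
tool_rot: [0.512, -3.098, 0.002]
wrist_force: [0.9, 1.0, 6.5]
gripper_width: 0.0489
grasp_force: 64.8
```

```bash
python3 - <<'E'
from plan import *
go(*lane_pose(.36,.12))
E
```

```text
tcp [ 0.4423 -0.154   0.033 ] J6 -1.34
shift [-22.55  20.3  -18.33] turn [ -3.6  -5.4 -68.7]
```

{"fn": "move_arm", "kwargs": {
  "increments": [
    [0,0,-5,0,0,0,0.3],
    [0,0,-10,0,0,0,0.3],
    [0,0,-15,0,0,-8,0.3],
    [-1,1,-20,-0.5,-0.5,-16,0.3],
    [-4,4,-20,-1,-1,-24,0.3],
    [-7.5,7,-20,-1,-2,-32,0.3],
    [-11,10,-20,-2,-3,-40,0.3],
    [-14.5,13,-20,-2,-4,-48,0.3],
    [-18,16.5,-20,-3,-4.5,-56,0.3],
    [-21,19,-20,-3,-5,-64,0.3],
    [-22.5,20.3,-20,-3.6,-5.4,-68.7,0.3],
    [-22.5,20.3,-20,-3.6,-5.4,-68.7,0.3]
  ]
}}

```text
time: 27.65
tool_pos: [0.5901, 0.1129, 0.2277]
tool_rot: [-2.126, 2.213, 0.12]
wrist_force: [-0.2, -1.0, -1.6]
gripper_width: 0.0488
grasp_force: 63.9
```

```bash
python3 - <<'E'
from plan import *
go(*lane_pose(.36,.036)); print(arm.get_obs()['gripper_width'])
E
```

```text
tcp [0.5901 0.1129 0.2277] J6 -0.51
shift [ 0.31 -0.16  9.57] turn [0.4 0.  0.1]
0.04882441444872568
```

{"fn": "move_arm", "kwargs": {
  "increments": [
    [0.3,-0.2,4,0,0,0,0.3],
    [0.3,-0.2,7,0,0,0,0.3],
    [0.3,-0.2,9,0,0,0,0.3],
    [0.3,-0.2,9.6,0,0,0,0.3],
    [0.3,-0.2,9.6,0,0,0,0.8],
    [0.3,-0.2,9.6,0,0,0,0.8],
    [0.3,-0.2,9.6,0,0,0,0.8],
    [0.3,-0.2,9.6,0,0,0,0.8],
    [0.3,-0.2,6,0,0,0,0.8],
    [0,0,1,0,0,0,0.8],
    [0,0,-4,0,0,0,1],
    [0,0,-6,0,0,0,1]
  ]
}}

```text
time: 28.85
tool_pos: [0.5908, 0.1036, 0.2962]
tool_rot: [-2.115, 2.211, 0.109]
wrist_force: [0.8, -0.3, 0.1]
gripper_width: 0.0855
grasp_force: 0.0
```

```bash
python3 - <<'E'
from plan import *
capture('wrist')
for d in regions_of('carton1','wrist'): print(round(d['confidence'],2),np.round(d['pixel']),bp(cam('wrist'),d['pixel'],.13).round(3))
go(*bench_pose(.5255,-.3935,.26,-19.5))
E
```

```text
0.64 [112. 258.] [[0.586 0.054 0.13 ]]
tcp [0.5909 0.104  0.2948] J6 -0.51
shift [50.08  4.33 -1.94] turn [  5.6   4.5 106.8]
```

{"fn": "move_arm", "kwargs": {
  "increments": [
    [4,0,-2,0,0,8,1],
    [8,1,-2,0.5,0.5,16,1],
    [12,1,-2,1,1,24,1],
    [17,1.5,-2,1,1,33,1],
    [22,2,-2,2,2,41,1],
    [27,2.5,-2,2,2,49,1],
    [32,3,-2,3,3,57,1],
    [37,3.5,-2,3,3,65,1],
    [42,4,-2,4,3,73,1],
    [46,4,-2,4,4,81,1],
    [50,4.3,-2,5,4,89,1],
    [50,4.3,-2,5,4,97,1]
  ]
}}

```text
time: 30.15
tool_pos: [0.5229, -0.3961, 0.2539]
tool_rot: [-0.279, -3.125, -0.011]
wrist_force: [0.4, 0.7, -0.6]
gripper_width: 0.0854
grasp_force: 0.0
```

```bash
python3 - <<'E'
from boxes import *
from plan import *
survey('pics/w10.png'); go(*bench_pose(.5255,-.3935,.03,-19.5))
E
```

```text
0.71 [191. 435.] xy [ 0.5995 -0.1578] yaw -86.9 iou 0.715 [157. 161. 170.]
0.58 [180. 499.] xy [ 0.6204 -0.0323] yaw -2.6 iou 0.761 [172. 155.  99.]
tcp [ 0.5241 -0.3934  0.255 ] J6 -1.4
shift [-0.2  -0.14 22.5 ] turn [ 0.4 -0.2  9.7]
```

View pics/w10.png

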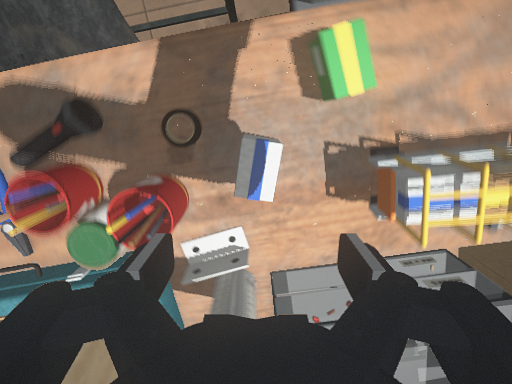

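White carton at (262,167) stands clear; cup rim (188,200) is the nearest neighbour; queue seen under the guard.

```bash
python3 - <<'E'
from boxes import *
from plan import *
survey('pics/w11.png'); C=cam('wrist')
im=cv2.imread('pics/w11.png')
for d in regions_of('carton2','wrist')+regions_of('carton4','wrist'): print(d['confidence'],d['pixel'])
for z in (0,.05,.1): print(bp(C,[(200,188),(137,245),(200,278)],z).round(3))
print(bp(C,[(135,240),(141,283),(201,272)],.06).round(4))
go(*bench_pose(.5255,-.3935,.03,-19.5))
E
```

```text
0.91 [181. 495.] xy [ 0.6197 -0.0331] yaw -2.3 iou 0.741 [167. 148. 101.]
0.81 [190. 435.] xy [ 0.5988 -0.1582] yaw -89.1 iou 0.71 [153. 159. 173.]
0.73 [ 58. 339.] xy [ 0.4159 -0.2719] yaw 8.5 iou 0.972 [151. 199. 119.]
0.65 [163. 252.] xy [ 0.5249 -0.3931] yaw -17.8 iou 0.973 [150. 155. 168.]
0.91 [181.2, 495.3]
0.81 [190.5, 435.4]
0.73 [58.0, 339.0]
0.65 [163.1, 251.9]
0.91 [181.2, 495.3]
0.81 [190.5, 435.4]
0.73 [58.0, 339.0]
0.65 [163.1, 251.9]
[[ 0.569 -0.501  0.   ]
 [ 0.49  -0.4    0.   ]
 [ 0.591 -0.367  0.   ]]
[[ 0.555 -0.486  0.05 ]
 [ 0.486 -0.398  0.05 ]
 [ 0.574 -0.369  0.05 ]]
[[ 0.541 -0.471  0.1  ]
 [ 0.482 -0.395  0.1  ]
 [ 0.557 -0.371  0.1  ]]
[[ 0.4819 -0.4026  0.06  ]
 [ 0.4974 -0.3525  0.06  ]
 [ 0.5709 -0.3768  0.06  ]]
tcp [ 0.525  -0.3918  0.2569] J6 -1.4
shift [-0.07 -0.3  22.69] turn [ 0.4 -0.  10.1]
```

{"fn": "move_arm", "kwargs": {
  "increments": [
    [-0.1,-0.3,2,0.4,0,5,0.9],
    [-0.1,-0.3,6,0.4,0,9.5,0.9],
    [-0.1,-0.3,11,0.4,0,9.5,0.9],
    [-0.1,-0.3,16,0.4,0,9.5,0.9],
    [-0.1,-0.3,20,0.4,0,9.5,0.9],
    [-0.1,-0.3,22.7,0.4,0,9.5,0.9],
    [-0.1,-0.3,22.7,0.4,0,9.5,0.9],
    [-0.1,-0.3,22.7,0.4,0,9.5,0.3],
    [-0.1,-0.3,22.7,0.4,0,9.5,0.3],
    [-0.1,-0.3,22.7,0.4,0,9.5,0.3],
    [-0.1,-0.3,22.7,0.4,0,9.5,0.3],
    [-0.1,-0.3,22.7,0.4,0,9.5,0.3]
  ]
}}

```text
time: 31.65
tool_pos: [0.527, -0.3949, 0.033]
tool_rot: [0.519, 3.094, -0.004]
wrist_force: [1.0, 1.2, 6.4]
gripper_width: 0.0487
grasp_force: 64.7
```

```bash
python3 - <<'E'
from plan import *
go(*lane_pose(.365,.12))
E
```

```text
tcp [ 0.527  -0.3949  0.033 ] J6 -1.56
shift [ 10.55  50.35 -18.46] turn [  -5.9   -4.1 -106.5]
```

{"fn": "move_arm", "kwargs": {
  "increments": [
    [0,0,-5,0,0,0,0.3],
    [0,0,-10,0,0,0,0.3],
    [0,0,-15,0,0,0,0.3],
    [0,0,-20,0,0,-8,0.3],
    [0.5,4,-21,-0.5,-0.5,-16,0.3],
    [2,8,-21,-1,-1,-24,0.3],
    [3,13,-21,-1,-1,-32,0.3],
    [4,17,-21,-2,-1,-40,0.3],
    [5,22,-21,-2,-1.5,-48,0.3],
    [6,27,-21,-3,-2,-56,0.3],
    [7,31,-21,-3,-2,-64,0.3],
    [8,36,-21,-4,-3,-72,0.3]
  ]
}}

```text
time: 32.85
tool_pos: [0.5673, -0.0269, 0.2398]
tool_rot: [-1.382, 2.755, 0.087]
wrist_force: [1.1, -0.1, -2.7]
gripper_width: 0.0487
grasp_force: 63.6
```

```bash
python3 - <<'E'
from plan import *
go(*lane_pose(.365,.12))
E
```

```text
tcp [ 0.5673 -0.0269  0.2398] J6 -0.91
shift [-12.64   6.57   3.51] turn [ -1.8  -1.1 -34.2]
```

{"fn": "move_arm", "kwargs": {
  "increments": [
    [-3,2,0,0,0,-8,0.3],
    [-6,4,1,-1,0,-16,0.3],
    [-9,5,2,-1,-1,-24,0.3],
    [-12,6.5,3,-1.8,-1.1,-32,0.3],
    [-12.6,6.6,3.5,-1.8,-1.1,-34,0.3],
    [-12.6,6.6,3.5,-1.8,-1.1,-34,0.3],
    [-12.6,6.6,3.5,-1.8,-1.1,-34,0.3]
  ]
}}

```text
time: 33.55
tool_pos: [0.5917, 0.1131, 0.2161]
tool_rot: [-2.108, 2.225, 0.112]
wrist_force: [0.0, -0.0, -1.8]
gripper_width: 0.0488
grasp_force: 63.6
```

```bash
python3 - <<'E'
from plan import *
from shot import shot
go(*lane_pose(.365,.036)); print(arm.get_obs()['gripper_width'])
shot('wrist','pics/w12.png')
E
```

```text
tcp [0.5917 0.1131 0.2161] J6 -0.52
shift [-0.29  0.07  8.42] turn [ 0.  -0.  -0.6]
0.048810721562093866
```

View pics/w12.png

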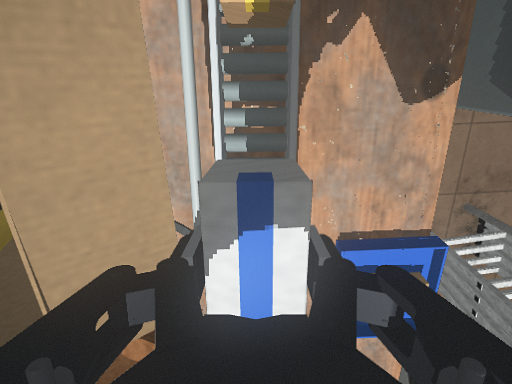

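Last carton held straight over the lane (256,230), the third brown one resting down the lane at (255,8). Set it down.

{"fn": "move_arm", "kwargs": {
  "increments": [
    [-0.2,0,4,0,0,-0.6,0.3],
    [-0.2,0,7,0,0,-0.6,0.3],
    [-0.2,0,8.4,0,0,-0.6,0.3],
    [-0.2,0,8.4,0,0,-0.6,0.3],
    [-0.2,0,8.4,0,0,-0.6,0.8],
    [-0.2,0,8.4,0,0,-0.6,0.8],
    [-0.2,0,8.4,0,0,-0.6,0.8],
    [-0.2,0,8.4,0,0,-0.6,0.8],
    [-0.2,0,5,0,0,-0.6,0.8],
    [0,0,0,0,0,0,0.8],
    [0,0,-5,0,0,0,1],
    [0,0,-8,0,0,0,1]
  ]
}}

```text
time: 34.8
tool_pos: [0.5921, 0.1046, 0.3009]
tool_rot: [-2.106, 2.22, 0.107]
wrist_force: [0.3, -0.2, 0.8]
gripper_width: 0.0854
grasp_force: 0.0
```

```bash
python3 - <<'E'
from plan import *
# observe from above the middle of the lane, closing along lane
go(*bench_pose(.56,-.02,.34,0))
E
```

```text
tcp [0.5921 0.1046 0.3009] J6 -0.52
shift [12.13  2.52 -5.24] turn [ 4.4  5.1 86.9]
```

{"fn": "move_arm", "kwargs": {
  "increments": [
    [2,0.5,-3,0.5,0.5,8,1],
    [4,1,-5,1,1,16,1],
    [6,1.5,-5,1,1.5,24,1],
    [9,2,-5,2,2,32,1],
    [12,2.5,-5,2,2.5,40,1],
    [12,2.5,-5,3,3,48,1],
    [12,2.5,-5,3,3,56,1],
    [12,2.5,-5,4,4,64,1],
    [12,2.5,-5,4,4,72,1],
    [12,2.5,-5,4.4,5,80,1],
    [12,2.5,-5,4.4,5,87,1],
    [12,2.5,-5,4.4,5,87,1]
  ]
}}

```text
time: 36.0
tool_pos: [0.5602, -0.0176, 0.3327]
tool_rot: [-0.003, -3.136, 0.0]
wrist_force: [-0.3, -0.7, -0.2]
gripper_width: 0.0855
grasp_force: 0.0
```

```bash
python3 - <<'E'
from plan import *
from shot import shot
im=shot('wrist','pics/w13.png'); C=cam('wrist')
cv2.imwrite('pics/w13c.png',cv2.resize(cv2.cvtColor(im[110:260,60:460],cv2.COLOR_RGB2BGR),None,fx=2,fy=2,interpolation=cv2.INTER_CUBIC))
for d in regions_of('carton1','wrist'): print(round(d['confidence'],2),np.round(d['pixel']),bp(C,d['pixel'],.12).round(3))
for s in (0,.075,.15,.225,.3): print(s,pr(C,lane2w(q,[0,s,.06])).round(), (pr(C,lane2w(q,[0,s,.06]))-[110,60]).round()*2)
go(*lane_pose(.438,.078,'y'))
E
```

```text
0.91 [178. 229.] [[ 0.575 -0.052  0.12 ]]
0.89 [180. 178.] [[ 0.578 -0.12   0.12 ]]
0.87 [188. 286.] [[0.589 0.023 0.12 ]]
0.75 [171. 118.] [[ 0.567 -0.198  0.12 ]]
0.61 [58. 83.] [[ 0.43  -0.223  0.12 ]]
0 [[177.  88.]] [[134.  56.]]
0.075 [[181. 141.]] [[142. 162.]]
0.15 [[185. 197.]] [[150. 274.]]
0.225 [[190. 256.]] [[160. 392.]]
0.3 [[194. 317.]] [[168. 514.]]
tcp [ 0.5601 -0.0177  0.3328] J6 -1.89
shift [-3.55 21.06 15.04] turn [-6.  -0.4  2.6]
```

View pics/w13c.png

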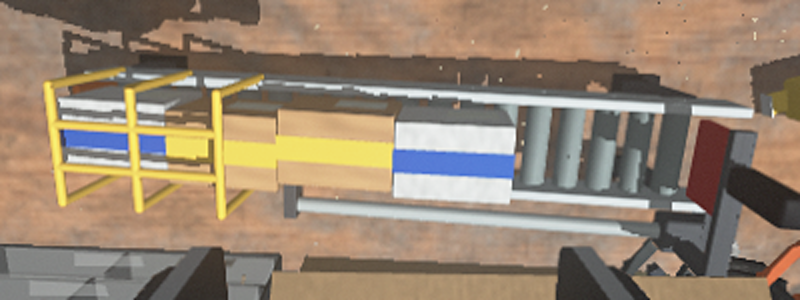

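All four cartons are queued tightly (edges at crop cols 57,165,277,395,514 as predicted); paddle parked at (710,170). Now grip the post.

{"fn": "move_arm", "kwargs": {
  "increments": [
    [-3.5,5,0,-3,0,2.6,1],
    [-3.5,10,0,-6,0,2.6,1],
    [-3.5,15,1,-6,-0.4,2.6,1],
    [-3.5,19,3,-6,-0.4,2.6,1],
    [-3.5,21,6,-6,-0.4,2.6,1],
    [-3.5,21,8,-6,-0.4,2.6,1],
    [-3.5,21,8,-6,-0.4,2.6,1],
    [-3.5,21,8,-6,-0.4,2.6,1]
  ]
}}

```text
time: 36.9
tool_pos: [0.5951, 0.1918, 0.2533]
tool_rot: [0.072, 3.134, 0.163]
wrist_force: [0.0, -0.4, -0.2]
gripper_width: 0.0854
grasp_force: 0.0
```

```bash
python3 - <<'E'
from plan import *
go(*lane_pose(.437,.078,'y'))
E
```

```text
tcp [0.5951 0.1918 0.2533] J6 -2.21
shift [ 0.07 -0.73  7.09] turn [-0.1  0.  -0.1]
```

{"fn": "move_arm", "kwargs": {
  "increments": [
    [0,-0.7,3,0,0,0,1],
    [0,-0.7,6,0,0,0,1],
    [0,-0.7,7,0,0,0,1],
    [0,-0.7,7,0,0,0,0],
    [0,-0.7,7,0,0,0,0],
    [0,-0.7,7,0,0,0,0],
    [0,-0.7,7,0,0,0,0],
    [0,-0.7,7,0,0,0,0],
    [0,-0.7,7,0,0,0,0],
    [0,-0.7,7,0,0,0,0]
  ]
}}

```text
time: 37.9
tool_pos: [0.5951, 0.1917, 0.183]
tool_rot: [0.074, 3.134, 0.162]
wrist_force: [-1.7, -5.4, 4.9]
gripper_width: 0.0151
grasp_force: 60.4
```

{"fn": "move_arm", "kwargs": {
  "increments": [
    [0,-1,0,0,0,0,0],
    [0,-3,0,0,0,0,0],
    [0,-5,0,0,0,0,0],
    [0,-7,0,0,0,0,0],
    [0,-9,0,0,0,0,0],
    [0,-10.5,0,0,0,0,0],
    [0,-11.5,0,0,0,0,0],
    [0,-12,0,0,0,0,0],
    [0,-12,0,0,0,0,0]
  ]
}}

```text
time: 38.8
tool_pos: [0.5898, 0.073, 0.1705]
tool_rot: [0.074, 3.133, 0.164]
wrist_force: [0.6, -2.9, 5.4]
gripper_width: 0.015
grasp_force: 60.4
```

{"fn": "move_arm", "kwargs": {
  "increments": [
    [0,-0.2,0,0,0,0,0],
    [0,-0.4,0,0,0,0,0],
    [0,-0.5,0,0,0,0,0],
    [0,-0.6,0,0,0,0,0],
    [0,-0.6,0,0,0,0,0]
  ]
}}

```text
time: 39.3
tool_pos: [0.5897, 0.0682, 0.17]
tool_rot: [0.073, 3.132, 0.166]
wrist_force: [-0.7, 1.0, 6.4]
gripper_width: 0.0149
grasp_force: 60.4
```

```bash
python3 - <<'E'
from plan import *
go(*lane_pose(.308,.078,'y')); print(arm.get_obs()['wrist_force'])
C=cam('side');capture('side')
E
```

```text
tcp [0.5897 0.0682 0.17  ] J6 -2.0
shift [ 0.06 -0.46  0.11] turn [ 0.   0.1 -0.2]
[-0.7288711   1.00702625  6.43903636]
```

{"fn": "move_arm", "kwargs": {
  "increments": [
    [0,-0.2,0,0,0,0,0],
    [0,-0.3,0,0,0,0,0],
    [0,-0.3,0,0,0,0,0]
  ]
}}

```text
time: 39.65
tool_pos: [0.5895, 0.0652, 0.1697]
tool_rot: [0.072, 3.132, 0.166]
wrist_force: [0.4, 0.4, 6.8]
gripper_width: 0.0152
grasp_force: 60.4
```

{"fn": "move_arm", "kwargs": {
  "increments": [
    [0,-0.1,0,0,0,0,0],
    [0,-0.2,0,0,0,0,0],
    [0,-0.2,0,0,0,0,0]
  ]
}}

```text
time: 39.95
tool_pos: [0.5894, 0.0634, 0.1695]
tool_rot: [0.072, 3.132, 0.166]
wrist_force: [-0.5, 2.5, 5.9]
gripper_width: 0.0151
grasp_force: 60.5
```

{"fn": "move_arm", "kwargs": {
  "increments": [
    [0,-0.1,0,0,0,0,0],
    [0,-0.1,0,0,0,0,0],
    [0,-0.1,0,0,0,0,0]
  ]
}}

```text
time: 40.25
tool_pos: [0.5894, 0.0629, 0.1695]
tool_rot: [0.072, 3.132, 0.167]
wrist_force: [-0.5, 3.3, 6.4]
gripper_width: 0.0154
grasp_force: 60.5
```

{"fn": "move_arm", "kwargs": {
  "increments": [
    [0,-0.1,0,0,0,0,0],
    [0,-0.1,0,0,0,0,0],
    [0,-0.1,0,0,0,0,0]
  ]
}}

```text
time: 40.55
tool_pos: [0.5894, 0.0625, 0.1694]
tool_rot: [0.071, 3.132, 0.168]
wrist_force: [-1.0, 5.8, 6.8]
gripper_width: 0.0152
grasp_force: 60.5
```

Force rises with no travel: paddle touches (slide 130 mm). Release and lift clear.

{"fn": "move_arm", "kwargs": {
  "increments": [
    [0,0.1,0,0,0,0,0],
    [0,0.1,0,0,0,0,0.8],
    [0,0.1,0,0,0,0,0.8],
    [0,0.1,0,0,0,0,0.8],
    [0,0.1,0,0,0,0,0.8],
    [0,0.1,-5,0,0,0,0.8],
    [0,0.1,-10,0,0,0,1],
    [0,0.1,-14,3,0,0,1],
    [-1,-1,-17,6,0,0,1],
    [-1,-3,-17,6,0,0,1],
    [-1,-3,-17,6,0,0,1]
  ]
}}

```text
time: 41.65
tool_pos: [0.5968, 0.0114, 0.3342]
tool_rot: [-0.076, -3.14, 0.001]
wrist_force: [-0.0, 0.7, -0.2]
gripper_width: 0.0855
grasp_force: 0.0
```

```bash
python3 - <<'E'
from plan import *
from shot import shot
im=shot('wrist','pics/w14.png'); C=cam('wrist'); print(tcp()[0])
for n in ('carton1','offcut'):
  for d in regions_of(n,'wrist'): print(n,round(d['confidence'],2),np.round(d['pixel']),bp(C,d['pixel'],.12).round(3))
E
```

```text
[0.59656098 0.01206869 0.3335066 ]
carton1 0.9 [159. 152.] [[ 0.581 -0.121  0.12 ]]
carton1 0.88 [155. 261.] [[0.583 0.02  0.12 ]]
carton1 0.84 [156.  90.] [[ 0.574 -0.202  0.12 ]]
carton1 0.67 [175. 297.] [[0.611 0.066 0.12 ]]
carton1 0.59 [155. 205.] [[ 0.579 -0.052  0.12 ]]
offcut 0.61 [ 31. 467.] [[0.448 0.266 0.12 ]]
```

View pics/w14.png

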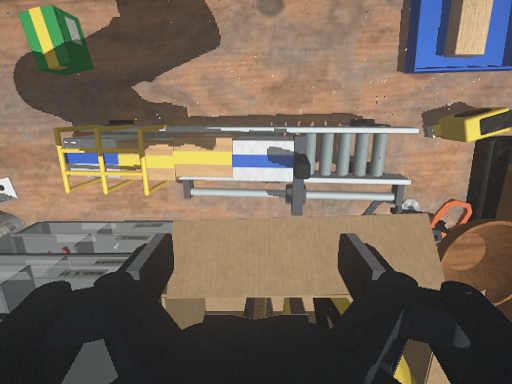

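The four cartons queue from the guard to (295,158), the paddle/post (300,160) sits against the last one, the batten (467,28) is in the tray, and the gripper is clear.

```bash
python3 -c "
from cell import arm; print(arm.hand_in())"
```

```text
the job is handed in; nothing more can be done
None
```

I handed the job in at about 42 s; no verdict came back, but the last picture showed the batten in the blue tray, all four cartons queued against the orange stop, the paddle against the last carton and the gripper clear; the green look-alike, the tape and the tape measure were not touched.

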